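# Snap the storage box lid shut

### The job

Close the lid of the long clear storage box on the laundry worktop: press down each of the three raised tabs round its rim until every one is fully home, flat on the lid. The small square tub with the single raised tab is still in use, so leave its tab up.

Things in the scene. Friction and masses are not known exactly. Their poses are not given: they have to be found in the camera images.
- tab_left_press (a point): White ribbed snap tab at the left (+y) short end of the long clear box (280 x 190 mm, grey lid top at z 110 mm, does not shift, 45 mm jar on far half of lid). Flap 50 x 50 x 5 mm, hinged on its inboard edge, raised outward 0.28-0.4 rad. Point: middle of top face, 35 mm from hinge; pressed straight down it falls from z 124-128 to 115 mm (flat). Site z is about up, x about level outward while raised.
- tab_right_press (a point): The same kind of tab at the right (-y) short end of the long box; same sizes, heights and axes as the left one. Each tab is a stiff press fit without spring: it takes about 6 N at this point all the way down, stays wherever it is left, and meets a firm stop when flat on the lid.
- tab_near_press (a point): The same kind of tab in the middle of the long side of the long box that faces the robot; same sizes, heights, force and axes as the others. The box's far side has no tab. Each tab's free end reaches 8 mm past the rim and carries a short lip.
- tub_tab_press (a point): The single tab of the small square tub (110 x 110 mm, clear, grey lid top at z 90 mm), on its side facing the robot; same kind of tab and point, at z 108 mm while raised. To be left up. The tub stands beside the long box, left or right of it.

How it is judged:
At the end, for the whole second after the job is handed in: All three tabs of the long storage box are pressed home, each pressing point within 4 mm of its flat height of 115 mm, and the tub's tab still stands raised (its point above 102 mm) (height (world z) of each of tab_left_press, tab_right_press, tab_near_press below 0.119 m and height (world z) of tub_tab_press above 0.102 m); the robot touches nothing.
It fails at once if the tab of the small tub is pushed by more than 6 mm (distance of tub_tab_press from where it was at the start of the episode above 0.006 m).
It also fails if it takes over 40 s, if anything falls off the work surface, if the arm or the gripper's body presses on something with over 40 N, if the wrist force passes 120 N, or if a joint passes its speed limit or range.

### The arm

A 7-joint arm with a two-finger parallel gripper is mounted at the origin on the work surface. World frame = base frame: x ahead of the robot, y to its left, z up, the work surface at z = 0. Lengths are in m, angles in rad, forces in N, time in s.
With the tool pointing down it reaches from about 0.425 to 0.925 m from the base axis. Payload 6.8 kg.
Tool frame: the origin (TCP) lies at the very end of the fingers, on their centre line; the grasp point (between the pads) lies 19 mm behind it; z points along the fingers, y is the line along which they close (so a half turn about z gives the same grasp; the last joint's range is limited). The gripper opens to 88 mm and grips with 3 to 60 N. Pads are 20 mm wide; open, the fingers measure 115 mm over their backs; the gripper's body (75 mm by 178 mm) begins 61 mm behind the grasp point.
Start: joints at [-1.303, 0.477, 0.022, 1.555, -0.011, 1.109, -0.083], TCP at [0.248, 0.628, 0.223] pointing down, gripper open.
Joint ranges: [-2.96, 2.96], [-0.34, 2.1], [-1.41, 1.46], [0.24, 2.44], [-1.37, 4.51], [0.17, 1.92], [-2.96, 2.96]. Speed limits (rad/s): [2.39, 2.39, 3.14, 3.14, 3.14, 3.14, 3.14].

### API

Orientations are given as a unit quaternion [w, x, y, z].
In Python, from workcell import env, grab_frame gives the robot as it stands. The module is installed in compiled form; this text tells all that it offers.
- The arm moves only by the tool play_rows, never from a script. Its argument "plan" is a list of rows, each a list of 3 entries, a list of its own where there are three numbers: the shift along the tool's x, y, z in mm, then the turn about the tool's z in degrees, then the closure in counts, from 0 (fully open) to 255 (shut). A call has 1 to 20 rows; each row is the pose to reach, as a shift and turn from the pose commanded when the call began, along the tool's axes at that moment; what a row does not reach only later rows make up. A row lasts 1/10 s, in which the tool goes at most 50 mm and 8.59 degrees, less where a joint would pass 70% of its speed; a pose out of reach is approached as far as the arm can. A call with a gripper value outside its range is refused whole. The fingers move at their own pace and stop on an object; "squeeze" is the grip in N (left out, the last holds). Time passes only in rows, so rows that repeat a pose let the fingers close. It gives the time, the measured TCP pose, the force, the opening and the grip force at its end, in the units of the state.
- env.read_state(): the state, without advancing time (a new reading comes with each control period).
- grab_frame(name): name is "scene" or "top"; returns a dict with "image" (384x512x3 uint8, red, green, blue), "K" (3x3 intrinsics, pixels), "eye" and "attitude" of the camera in the world. Camera axes: x right, y up, looking along -z (the intrinsics and any distortion apply to the point x, -y, -z); pixel columns grow to the right and rows downward; lengths in m; the calibration is good to about 2 mm. A picture is of the moment at which its call begins. There is no depth.
- env.hand_in(): hands the job in; it is judged then, once.
The state is a dict: "clock": time; "joint_positions": joint angles; "qvel": joint speeds; "tau": joint torques, N m; "position": TCP position; "tool_rot": TCP orientation; "ft_force": force on the tool from outside, world axes, zero at the start; "wrist_torque": the same for the moment, N m; "finger_gap": finger opening in m; "finger_force": force on a finger pad.
Only numpy, scipy, OpenCV 4.12 (cv2) and the standard library are available. Lean on these libraries where they do the work, as an engineer would, in place of code of your own. Each camera call takes 0.05 s, during which the arm holds its last target. There are 200 camera calls.

## Working session

There is one attempt and no reset: what is moved stays moved. The work goes in short steps, Python scripts to look and compute and a tool call to move; the robot and the scene stay as the last step left them, time stands still between calls to the robot, and variables do not carry over. Pictures are saved under pics/ and viewed, at most 10 in all, crops included, and the job is handed in when it is done.

Besides the shell and the picture viewer there is one more tool, called after "Emit:" as name(argument=value, ...), one argument or row to a line, values as JSON. play_rows: Moves the arm, as the interface text tells. Its arguments: {"type":"object","properties":{"plan":{"type":"array"},"squeeze":{"type":"number"}},"required":["plan"]}

```bash
mkdir -p pics
python3 - <<'E'
from workcell import env, grab_frame
import cv2,pickle
s=env.read_state()
for k in s: print(k,s[k])
d={}
for n in("scene","top"):
    f=grab_frame(n);d[n]=f;cv2.imwrite(f"pics/{n}0.png",f["image"][:,:,::-1]);print(n,f["K"],f["eye"],f["attitude"],[k for k in f])
pickle.dump(d,open("f0.pkl","wb"))
E
```

```text
clock 0.0
joint_positions [-1.30308669  0.47779646  0.02232154  1.55640362 -0.01146368  1.10931417
 -0.08308556]
qvel [ 0.00041746 -0.00063985 -0.00100422  0.00065134 -0.00132485 -0.00185012
  0.00044106]
tau [-1.42931995e-04 -5.82842517e+01  1.53430670e+00 -2.72619277e+01
 -5.44132339e-02  1.68193242e-02  1.53769220e-04]
position [0.24753962 0.62734142 0.22170403]
tool_rot [-8.98130640e-05  1.86767086e-01  9.82403813e-01 -8.92282339e-04]
ft_force [0.20043014 0.11504475 0.20950522]
wrist_torque [-0.00836183 -0.05239769  0.03337206]
finger_force 0.0
finger_gap 0.08798382175367718
scene [[362.90102648   0.         253.01214124]
 [  0.         362.90102648 193.00448613]
 [  0.           0.           1.        ]] [1.09440342 0.25695118 0.82437045] [0.50233378 0.19721389 0.31281785 0.78160888] ['image', 'K', 'eye', 'attitude']
top [[446.78133292   0.         260.53407942]
 [  0.         446.78133292 189.65254684]
 [  0.           0.           1.        ]] [ 0.39132557 -0.01760771  1.23763624] [ 0.71275045  0.04459622 -0.04821667 -0.69833597] ['image', 'K', 'eye', 'attitude']
```

View pics/scene0.png

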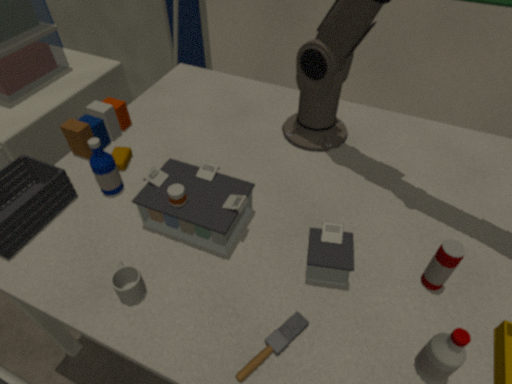

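View pics/top0.png

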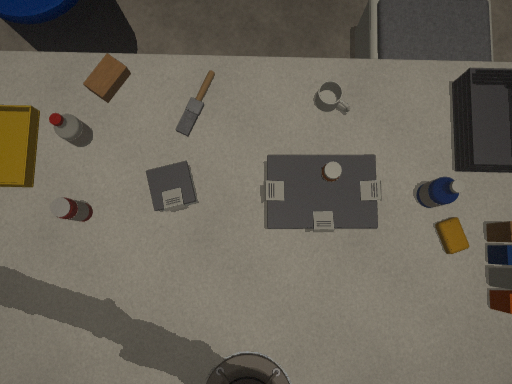

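The top view (image up = +x, left = +y) shows the long box with its tabs at about px (275,190) left, (370,190) right and (323,220) near. The jar is at (332,170), the tub's tab at (173,198), and a tall blue bottle at (438,192), right of the box.

```bash
cat > h.py <<'E'
import numpy as np,cv2
from scipy.spatial.transform import Rotation as R
def rot(q): return R.from_quat(np.r_[q[1:],q[0]])
def cast(f,uv,z):
    K=f["K"];d=np.array([(uv[0]-K[0,2])/K[0,0],-(uv[1]-K[1,2])/K[1,1],-1.])
    d=rot(f["attitude"]).apply(d);e=np.array(f["eye"]);return e+d*(z-e[2])/d[2]
def white(f,box,t):
    u0,v0,u1,v1=box;im=f["image"][v0:v1,u0:u1].min(2)
    n,l,st,c=cv2.connectedComponentsWithStats((im>t).astype(np.uint8))
    out=[]
    for i in range(1,n):
        if st[i,4]>60:
            p=np.argwhere(l==i)[:,::-1].astype(np.float32)+[u0,v0]
            r=cv2.minAreaRect(p.astype(np.float32));out.append((r,st[i,4]))
    return out
E
python3 - <<'E'
import pickle
from h import *
d=pickle.load(open("f0.pkl","rb"))
f=d["top"];im=f["image"].min(2)
print(im[190,255:290],im[208:236,323],im[190,355:390])
for t in(150,165,180):
  for nm,b in(("box",(250,140,395,245)),("tub",(140,150,205,220))):
    for r,a in white(f,b,t): print(t,nm,np.round(r[0],1),np.round(r[1],1),round(r[2]),a,cast(f,r[0],.123).round(3))
# grey lid
m=(im[140:245,250:395]<95).astype(np.uint8);c=max(cv2.findContours(m,0,2)[0],key=cv2.contourArea)
r=cv2.minAreaRect(c);print(r);print([cast(f,p+[250,140],.11).round(3) for p in cv2.boxPoints(r)])
for p in((418,192),(458,185)):print(cast(f,p,.1))
E
```

```text
[120 114 113 116 114  77  77  77  73  75  67 114 111  93  64 111  54 108
  67  99 110 111 111 112 112 112 112 111 111  66  66  68  64  65  66] [ 67  65  63 110 110 107 108 109 107 107 111 109 108  64 101  77 104  85
  93 108 110  81  79  80 106 109 113 114] [ 63  63  63  63  65  87 109 108 108 109 110 107 109 109 109 108  86  95
  74  68 108  70  94 108 109  95  98 111 111 110 113 114 119 113 111]
((68.5, 52.5), (77.0, 117.0), 90.0)
[array([ 0.633, -0.019,  0.11 ]), array([ 0.639, -0.32 ,  0.11 ]), array([ 0.441, -0.317,  0.11 ]), array([ 0.435, -0.023,  0.11 ])]
[ 0.54403328 -0.4270683   0.1       ]
[ 0.56440041 -0.53093886  0.1       ]
```

Run:
```python
import pickle,cv2
im=pickle.load(open("f0.pkl","rb"))["top"]["image"][145:240,255:390,::-1]
cv2.imwrite("pics/z.png",cv2.convertScaleAbs(cv2.resize(im,None,fx=5.9,fy=5.9,interpolation=0),alpha=1.7))
```

```text
(no output)
```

View pics/z.png

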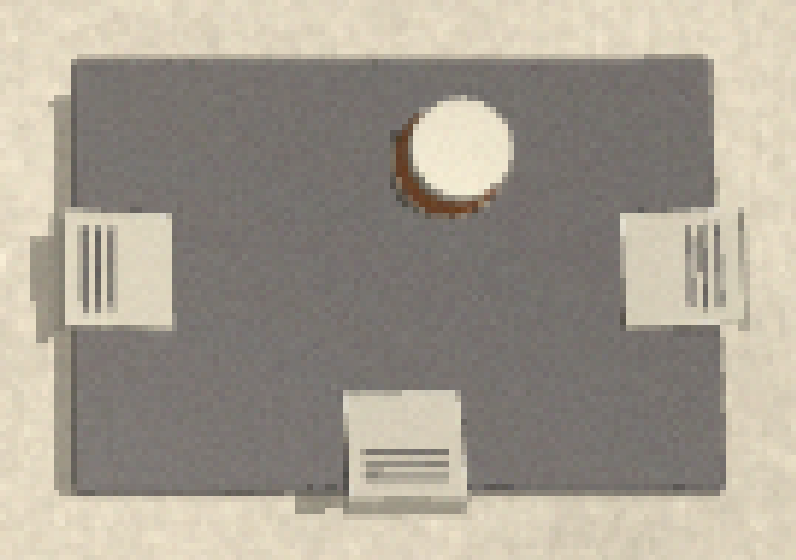

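The zoom shows the tab hinge edges at full-image px left (284.2,190.8), right (360.3,190.8) and near (323.5,211.1). The lid corners are at about (267.4,154.7), (375.7,154.7), (377.4,228.4) and (267.7,228.4).

Run:
```python
import pickle
from h import *
from workcell import env
f=pickle.load(open("f0.pkl","rb"))["top"]
C=np.array([cast(f,p,.11) for p in((267.4,154.7),(375.7,154.7),(377.4,228.4),(267.7,228.4))])
print(C.round(3),[np.linalg.norm(C[i]-C[i-1]).round(3) for i in range(4)])
ey=((C[0]-C[1])+(C[3]-C[2]));ey/=np.linalg.norm(ey);ex=np.array([ey[1],-ey[0],0])
print("ey",ey)
s=env.read_state();Rt=rot(s["tool_rot"]);p0=np.array(s["position"])
print("tool axes",Rt.as_matrix().round(3), s["clock"])
for n,uv,o in(("L",(284.2,190.8),ey),("R",(360.3,190.8),-ey),("N",(323.5,211.1),-ex)):
    h=cast(f,uv,.115);p=h+o*.034;p[2]=.115;ctr=C.mean(0)
    print(n,"hinge",h.round(4),"press",p.round(4),"from lid centre",((p-ctr)@o).round(4),"tool shift mm",(Rt.inv().apply(p-p0)*1e3).round(1),"reach",np.hypot(*p[:2]).round(3))
print("jar",cast(f,(333,169),.155),"tub",cast(f,(173,198),.1))
```

```text
[[ 0.631 -0.038  0.11 ]
 [ 0.637 -0.317  0.11 ]
 [ 0.448 -0.318  0.11 ]
 [ 0.442 -0.042  0.11 ]] [np.float64(0.189), np.float64(0.279), np.float64(0.189), np.float64(0.277)]
ey [-0.02083605  0.99978291  0.        ]
tool axes [[-0.93   0.367 -0.   ]
 [ 0.367  0.93  -0.002]
 [-0.    -0.002 -1.   ]] 0.1
L hinge [ 0.538  -0.0819  0.115 ] press [ 0.5373 -0.0479  0.115 ] from lid centre 0.1308 tool shift mm [-517.4 -521.7  107.7] reach 0.539
R hinge [ 0.542 -0.275  0.115] press [ 0.5427 -0.309   0.115 ] from lid centre 0.1303 tool shift mm [-618.3 -762.6  108.1] reach 0.625
N hinge [ 0.4885 -0.1817  0.115 ] press [ 0.4545 -0.1824  0.115 ] from lid centre 0.0854 tool shift mm [-489.7 -677.2  107.9] reach 0.49
jar [ 0.58940261 -0.19906883  0.155     ] tub [0.5154621  0.20157911 0.1       ]
```

Emit:
play_rows(
  plan=[
    [[-517,-520,0],0,255],
    [[-517,-520,0],0,255],
    [[-517,-520,0],0,255],
    [[-517,-520,0],0,255],
    [[-517,-520,0],0,255],
    [[-517,-520,0],0,255],
    [[-517,-520,0],0,255],
    [[-517,-520,0],0,255],
    [[-517,-520,0],0,255],
    [[-517,-520,0],0,255],
    [[-517,-520,0],0,255],
    [[-517,-520,0],0,255],
    [[-517,-520,0],0,255],
    [[-517,-520,0],0,255],
    [[-517,-520,0],0,255],
    [[-517,-520,0],0,255],
    [[-517,-520,0],0,255],
    [[-517,-520,0],0,255],
    [[-517,-520,0],0,255],
    [[-517,-520,0],0,255],
  ],
  squeeze=20,
)

```text
clock: 2.1
position: [0.5376, -0.0442, 0.2227]
tool_rot: [-0.0, 0.186, 0.983, 0.0]
ft_force: [0.3, 0.0, 0.1]
finger_gap: 0.0002
finger_force: 0.0
```

Emit:
play_rows(
  plan=[
    [[-2,-5,40],0,255],
    [[-2,-5,80],0,255],
    [[-2,-5,90],0,255],
    [[-2,-5,94],0,255],
    [[-2,-5,97],0,255],
    [[-2,-5,100],0,255],
    [[-2,-5,102],0,255],
    [[-2,-5,104],0,255],
    [[-2,-5,106],0,255],
    [[-2,-5,107],0,255],
    [[-2,-5,107],0,255],
  ],
)

```text
clock: 3.2
position: [0.5397, -0.0499, 0.1177]
tool_rot: [0.002, 0.186, 0.982, 0.001]
ft_force: [-0.4, 2.5, 4.8]
finger_gap: 0.0006
finger_force: 2.4
```

Emit:
play_rows(
  plan=[
    [[0,0,2],0,255],
    [[0,0,3],0,255],
    [[0,0,4],0,255],
    [[0,0,5],0,255],
    [[0,0,5],0,255],
    [[0,0,5],0,255],
  ],
)

```text
clock: 3.8
position: [0.54, -0.0497, 0.1146]
tool_rot: [0.002, 0.187, 0.982, 0.002]
ft_force: [-7.5, 5.4, 26.1]
finger_gap: 0.0004
finger_force: 13.4
```

Emit:
play_rows(
  plan=[
    [[0,0,-20],0,255],
    [[0,0,-70],0,255],
    [[0,0,-70],0,255],
    [[30,-154,-70],0,255],
    [[30,-154,-70],0,255],
    [[30,-154,-70],0,255],
    [[30,-154,-70],0,255],
    [[30,-154,-70],0,255],
    [[30,-154,-70],0,255],
    [[30,-154,-70],0,255],
    [[30,-154,-70],0,255],
  ],
)

```text
clock: 4.9
position: [0.4543, -0.1819, 0.1806]
tool_rot: [0.0, 0.185, 0.983, 0.0]
ft_force: [-0.7, 0.1, 0.5]
finger_gap: 0.0001
finger_force: 0.0
```

Emit:
play_rows(
  plan=[
    [[-1,0,35],0,255],
    [[-1,0,48],0,255],
    [[-1,0,52],0,255],
    [[-1,0,55],0,255],
    [[-1,0,58],0,255],
    [[-1,0,60],0,255],
    [[-1,0,62],0,255],
    [[-1,0,64],0,255],
    [[-1,0,66],0,255],
    [[-1,0,68],0,255],
    [[-1,0,69],0,255],
    [[-1,0,70],0,255],
    [[-1,0,70],0,255],
    [[-1,0,70],0,255],
  ],
)

```text
clock: 6.3
position: [0.4541, -0.1839, 0.114]
tool_rot: [-0.0, 0.187, 0.982, 0.001]
ft_force: [-16.0, 4.1, 44.0]
finger_gap: 0.0004
finger_force: 21.4
```

Emit:
play_rows(
  plan=[
    [[0,0,-20],0,255],
    [[0,0,-70],0,255],
    [[0,0,-70],0,255],
    [[-127,-84,-70],0,255],
    [[-127,-84,-70],0,255],
    [[-127,-84,-70],0,255],
    [[-127,-84,-70],0,255],
    [[-127,-84,-70],0,255],
    [[-127,-84,-70],0,255],
    [[-127,-84,-70],0,255],
    [[-127,-84,-70],0,255],
  ],
)

```text
clock: 7.4
position: [0.5415, -0.307, 0.1809]
tool_rot: [0.0, 0.186, 0.983, 0.0]
ft_force: [-0.6, -0.5, -0.0]
finger_gap: 0.0004
finger_force: 0.0
```

Run:
```python
from workcell import grab_frame
import cv2
im=grab_frame("scene")["image"][110:300,80:290,::-1]
cv2.imwrite("pics/s1.png",cv2.convertScaleAbs(cv2.resize(im,None,fx=3,fy=3),alpha=1.5))
```

```text
(no output)
```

View pics/s1.png

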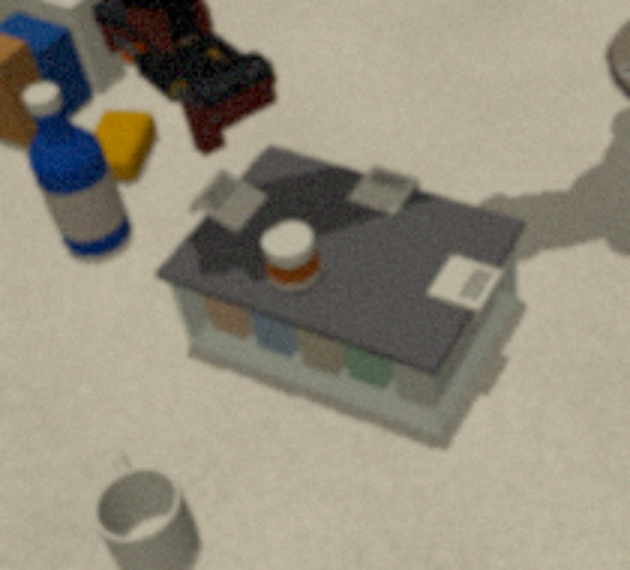

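The left tab (px 465,282 of the crop) and near tab (385,188) lie flat. The right tab (228,200) is still raised, and the gripper is above it, clear of the blue bottle.

Emit:
play_rows(
  plan=[
    [[0,0,35],0,255],
    [[0,0,48],0,255],
    [[0,0,52],0,255],
    [[0,0,55],0,255],
    [[0,0,58],0,255],
    [[0,0,60],0,255],
    [[0,0,62],0,255],
    [[0,0,64],0,255],
    [[0,0,66],0,255],
    [[0,0,67],0,255],
    [[0,0,68],0,255],
    [[0,0,69],0,255],
    [[0,0,69],0,255],
  ],
)

```text
clock: 8.75
position: [0.5423, -0.3103, 0.1148]
tool_rot: [0.002, 0.187, 0.982, -0.001]
ft_force: [-5.4, 0.8, 20.0]
finger_gap: 0.0005
finger_force: 9.8
```

Emit:
play_rows(
  plan=[
    [[0,0,-30],0,255],
    [[0,0,-80],0,255],
    [[0,0,-130],0,255],
    [[0,0,-130],0,255],
    [[100,0,-130],0,255],
    [[100,0,-130],0,255],
    [[100,0,-130],0,255],
    [[100,0,-130],0,255],
    [[100,0,-130],0,255],
  ],
)

```text
clock: 9.65
position: [0.4502, -0.2718, 0.2422]
tool_rot: [0.001, 0.186, 0.982, -0.0]
ft_force: [-0.2, 0.5, 0.9]
finger_gap: 0.0004
finger_force: 0.0
```

Run:
```python
from workcell import grab_frame
import cv2
im=grab_frame("scene")["image"][110:300,80:360,::-1]
cv2.imwrite("pics/s2.png",cv2.convertScaleAbs(cv2.resize(im,None,fx=2.8,fy=2.8),alpha=1.5))
```

```text
(no output)
```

View pics/s2.png

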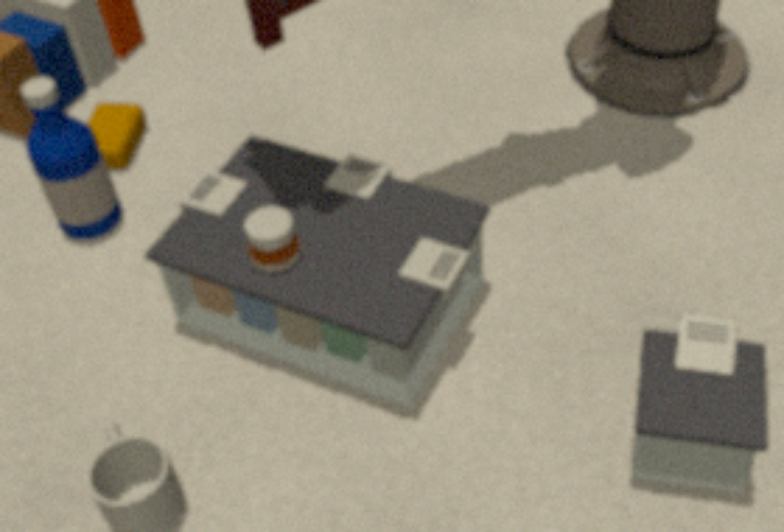

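All three tabs (crop px (213,193), (357,176), (434,264)) lie flat. The tub's tab (707,343) is still up and the gripper is clear.

```bash
python3 -c "
from workcell import env
print(env.hand_in())"
```

```text
the job is handed in; nothing more can be done
None
```

I pressed all three tabs of the long box down to their stops, left the tub's tab raised and untouched, and handed the job in with the arm clear (about 10 s used); no verdict came back.

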